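# Put the fastener caddy back in the roll-top case

### The job

Roll the slatted cover of the bench case fully back, set the yellow fastener caddy that stands on the bench gently down in the empty bay of the case, and roll the cover fully shut again. Keep the caddy upright so that nothing spills, and leave the other things where they are.

Things in the scene. Friction and masses are not known exactly. Their poses are not given: they have to be found in the camera images.
- case: Blue steel roll-top case fixed to the bench, 276 mm deep (x) x 430 wide (y) x 180 high, half-round from the side. Origin: centre of its underside; its -x side is the front, towards the robot, where it opens; a hood covers the rear half, where the open cover stows. Upright end cheeks at y = +-212 mm rise to 180 mm; the front wall is 40 mm high. Inner floor 8 mm above the bench.
- case_axis (a point): Axis of the circular track: on the case's centre line, 40 mm above the bench; it runs along the case's y. The front half of the case holds two bays, 107 mm (x) by 92 mm (y), side by side at case x = -66, y = +-48.5 mm, between 5 mm black dividers whose tops are 42 mm above the bench; fixed red trays lie outside them at y = +-153 mm.
- cover (a joint): Angle (rad) of the aluminium slatted cover about the track axis: 0 fully shut, 1.5 fully open (end stops); as it grows the front edge goes up and back over the top. Slats: outer radius 130 mm, inner 122 mm. It starts shut or up to 0.25 ajar, and stays wherever it is left (friction); about 3 to 6 N at the knob moves it.
- cover_knob (a point): Centre of the cover's black pull knob: a barrel of diameter 26 mm, 36 mm long along the case's y, mid-width, 42 mm off the slats on a slim stem. At cover angle q it lies 172 mm x (-cos(0.1745+q), 0, sin(0.1745+q)) from the axis, case frame. Its flat ends can be pinched from above, fingers closing along the case's y, the tool kept pointing down while the knob turns between them.
- caddy: Loose yellow open caddy of screws on the bench beside the case, to the robot's right: 90 mm (x) x 80 mm (y), rim 45 mm high, with an upright grip tab in the middle, 34 mm (x) x 12 mm thick (y), its top 105 mm above the underside. 0.26 to 0.49 kg. Origin: centre of its underside, z up. Pinch the tab from above, fingers closing along the caddy's y.
- mat: Fixed dark rubber mat 88 x 78 x 3 mm on the floor of the empty bay: the caddy goes on it, in line with the bay (mat x = case x). Origin: centre of its underside, on the case's inner floor, 8 mm above the bench. The bay leaves the caddy 6 mm on each side in y and 8 mm in x.
- neighbour: The other caddy, same shape and size, standing in the other bay of the case, on its bare floor. Leave it there. Origin: centre of its underside.
- screwdriver: Loose screwdriver 200 mm long lying on the bench. Leave it alone.
- anchor_box: Shut grey plastic box with a black lid, 114 x 154 x 46 mm, on the bench. Origin: centre of its underside. Leave it alone.
- spray: Upright can, 60 mm in diameter and 170 mm high, on the bench. Origin: centre of its underside. Leave it alone.
Things that resemble listed ones, but are neither listed nor needed, are in the scene too. Leave any blue look-alike of the caddy alone.

How it is judged:
By the outcome, as a careful person would: the job done as asked, in the order asked, and still so for the second after the job is handed in, with the robot touching nothing.
It also fails if it takes over 72 s, if anything falls off the work surface, if the arm or the gripper's body presses on something with over 40 N, if the wrist force passes 120 N, or if a joint passes its speed limit or range.

### The arm

A 6-joint arm with a two-finger parallel gripper is mounted at the origin on the work surface. World frame = base frame: x ahead of the robot, y to its left, z up, the work surface at z = 0. Lengths are in m, angles in rad, forces in N, time in s.
With the tool pointing down it reaches from about 0.3 to 0.75 m from the base axis. Payload 8.5 kg.
Tool frame: the origin (TCP) lies midway between the tips of the shut fingers; the grasp point (between the pads) lies robot.pinch_z behind it (robot.pinch_z is the distance from the TCP to the grasp point, in m); x points along the fingers, y is the direction in which the jaws open and shut, and the axes are right-handed (so a half turn about x gives the same grasp; the last joint's range is limited). The gripper opens to 85 mm and grips with 20 to 120 N. Pads are 22 mm wide; open, the fingers measure 114 mm over their backs; the gripper's body (76 mm by 85 mm) begins 54 mm behind the grasp point. The pads swing forward as they close: fully open they stand 13 mm farther back than shut.
Start: joints at [-1.543, 0.381, 1.297, -0, 1.464, -0.215], TCP at [0.132, -0.534, 0.231] pointing down, gripper open.
Joint ranges: [-3.11, 3.11], [-0.89, 2.33], [0.22, 2.48], [-1.42, 4.56], [0.17, 2.85], [-2.88, 2.88]. Speed limits (rad/s): [2.39, 2.39, 3.14, 3.14, 3.14, 3.14].

### API

Orientations are given as a unit quaternion [w, x, y, z].
In Python, from bench import robot gives the robot as it stands.
- The arm moves only by the shell command python3 -m crank 'ROWS' [FORCE]. ROWS is text: rows parted by semicolons, each of 7 numbers parted by spaces: the opening, from -1 (shut) to 1 (fully open), then the shift along the tool's x, y, z in cm, then the turn, a rotation vector about the tool's x, y, z in rad. In form: hand tx ty tz ax ay az; .... A call has 1 to 10 rows; each row is the pose to reach, as a shift and turn from the pose commanded when the call began, along the tool's axes at that moment; what a row does not reach only later rows make up. A row lasts 1/10 s, in which the tool goes at most 50 mm and 8.59 degrees, less where a joint would pass 70% of its speed; a pose out of reach is approached as far as the arm can. A call with a gripper value outside its range is refused whole. The fingers move at their own pace and stop on an object; FORCE is the grip in N (left out, the last holds). Time passes only in rows, so rows that repeat a pose let the fingers close. It gives the time, the measured TCP pose, the force and the opening at its end, in the units of the state.
- robot.get_obs(): the state, without advancing time (a new reading comes with each control period).
- robot.read_camera(name): name is "scene" or "top" or "wrist"; returns a dict with "img" (480x640x3 uint8, blue, green, red), "depth" (480x640 float32, m along the optical axis (not along the pixel's ray), 0 where there is no reading), "fx", "fy", "cx", "cy" (pixels), "origin" and "orientation" of the camera in the world; the wrist camera has in their place "hand_eye" (4x4, takes a point from camera to tool coordinates, whose origin is the TCP and whose axes are the tool frame's). Camera axes: x right, y down, z forward; pixel columns grow to the right and rows downward; lengths in m; the calibration is good to about 2 mm. A picture is of the moment at which its call begins: read the wrist's pose just before it.
- robot.finish_job(): hands the job in, once; it reports no verdict.
Trained networks look in the newest picture that a camera, given by its name, has taken for a name from the list of things; names that differ only in an ending like _2 or _b are one class to them, and where a whole thing is asked for, a point or a joint stands for the part that bears it (a point fixed in the world has none). Each returns a list of dicts, best first, with "conf" (0 to 1); they miss things now and then, are a little off and sometimes report something else, mostly with a low value. They report only what shows in the picture. A call takes as long as a camera call. They do not tell look-alikes from the thing itself.
- robot.recognise(label, camera): "location" ([row, column] in pixels, amid what is visible of it).
- robot.spot_point(label, camera): "location" ([row, column] in pixels: a listed point, or the origin of a listed thing).
The state is a dict: "time_s": time; "joint_positions": joint angles; "qd": joint speeds; "tau": joint torques, N m; "eef_pos": TCP position; "tcp_rot": TCP orientation; "ft_force": force on the tool from outside, world axes, zero at the start; "moment": the same for the moment, N m; "gripper_width": opening from 0.0 (shut) to 1.0 (fully open).
Only numpy, scipy, OpenCV 4.12 (cv2) and the standard library are available. Lean on these libraries where they do the work, as an engineer would, in place of code of your own. Each camera call takes 0.05 s, during which the arm holds its last target. There are 200 camera calls.

## Working session

There is one attempt and no reset: what is moved stays moved. The work goes in short steps, Python scripts to look and compute and a shell command to move; the robot and the scene stay as the last step left them, time stands still between calls to the robot, and variables do not carry over. Pictures are saved under pics/ and viewed, about 8 in all and at most 12, crops included, and the job is handed in when it is done.

```bash
mkdir -p pics; ls; cat > h.py <<'E'
import numpy as np, cv2
from scipy.spatial.transform import Rotation as R
from bench import robot
def q2R(q): return R.from_quat([q[1],q[2],q[3],q[0]]).as_matrix()
def cam(name):
    o=robot.get_obs(); c=robot.read_camera(name)
    if 'hand_eye' in c:
        T=np.eye(4);T[:3,:3]=q2R(o['tcp_rot']);T[:3,3]=o['eef_pos'];T=T@np.array(c['hand_eye'])
    else:
        T=np.eye(4);T[:3,:3]=q2R(c['orientation']);T[:3,3]=c['origin']
    c['T']=T; return c
def cloud(c):
    v,u=np.mgrid[:480,:640]; d=c['depth']
    P=np.stack([(u-c['cx'])/c['fx']*d,(v-c['cy'])/c['fy']*d,d],-1)
    W=P@c['T'][:3,:3].T+c['T'][:3,3]; W[d==0]=np.nan; return W
def ray(c,rc,z):  # intersect pixel ray with plane z
    d=c['T'][:3,:3]@np.array([(rc[1]-c['cx'])/c['fx'],(rc[0]-c['cy'])/c['fy'],1]); o=c['T'][:3,3]
    return o+d*(z-o[2])/d[2]
def st():
    o=robot.get_obs(); print('t',round(o['time_s'],2),'p',np.round(o['eef_pos'],4),'R',np.round(q2R(o['tcp_rot']),3).tolist(),'F',np.round(o['ft_force'],1),'g',round(o['gripper_width'],3)); return o
E
python3 - <<'E'
from h import *
print(robot.pinch_z); st()
for n in ['top','scene']:
    c=cam(n); cv2.imwrite(f'pics/{n}1.png',c['img']); W=cloud(c)
    np.save(f'{n}.npy',W); print(n,np.round(c['T'][:3,3],3))
    for l in ['case','case_axis','cover_knob','caddy','mat','neighbour','screwdriver','anchor_box','spray']:
        for d in robot.spot_point(l,n)[:3]:
            r,k=[int(round(x)) for x in d['location']]
            if 0<=r<480 and 0<=k<640: print(l,round(d['conf'],2),(r,k),np.round(W[r,k],3),'z0',np.round(ray(c,d['location'],0)[:2],3))
E
```

```text
pics
0.0187
t 0.0 p [ 0.1322 -0.5336  0.2307] R [[0.0, 0.24, -0.971], [0.002, -0.971, -0.24], [-1.0, -0.001, -0.0]] F [-1.2 -0.2  0.1] g 1.002
top [ 0.409 -0.012  1.059]
cover_knob 0.79 (243, 282) [0.459 0.066 0.084] z0 [0.464 0.074]
caddy 0.93 (223, 464) [ 0.512 -0.346  0.036] z0 [ 0.516 -0.357]
caddy 0.84 (363, 439) [ 0.194 -0.287  0.03 ] z0 [ 0.188 -0.294]
screwdriver 0.98 (282, 379) [ 0.375 -0.154  0.013] z0 [ 0.375 -0.156]
screwdriver 0.33 (225, 467) [ 0.507 -0.35   0.042] z0 [ 0.51  -0.363]
anchor_box 0.82 (307, 157) [0.317 0.344 0.047] z0 [0.313 0.361]
spray 0.68 (150, 454) [ 0.669 -0.311  0.08 ] z0 [ 0.691 -0.335]
scene [0.003 0.363 0.951]
case 0.7 (235, 260) [0.548 0.109 0.138] z0 [0.64  0.066]
case 0.42 (415, 223) [0.299 0.372 0.045] z0 [0.314 0.372]
caddy 0.72 (279, 486) [ 0.189 -0.263  0.039] z0 [ 0.196 -0.29 ]
caddy 0.71 (189, 414) [ 0.491 -0.329  0.036] z0 [ 0.509 -0.354]
screwdriver 0.7 (259, 395) [ 0.369 -0.149  0.013] z0 [ 0.373 -0.156]
anchor_box 0.61 (415, 222) [0.301 0.374 0.044] z0 [0.315 0.374]
spray 0.6 (154, 360) [ 0.68  -0.302  0.033] z0 [ 0.704 -0.325]
spray 0.17 (415, 223) [0.299 0.372 0.045] z0 [0.313 0.372]
```

View pics/top1.png

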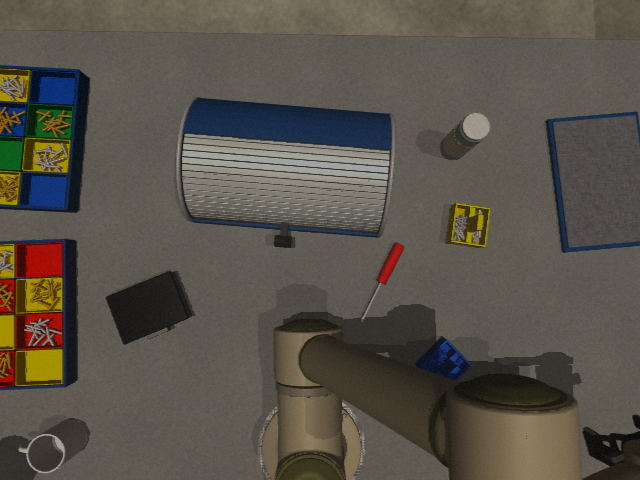

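View pics/scene1.png

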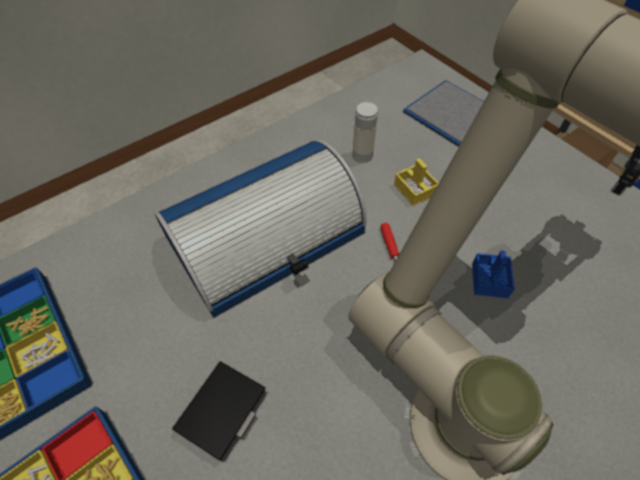

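The top view shows the case around (170,285) with its knob at (238,284), the yellow caddy at (226,469) and the blue look-alike at (358,443). The screwdriver lies at (282,380), between the case and the arm. Next I fit the case, knob and caddy poses.

```bash
python3 - <<'E'
from h import *
from scipy.optimize import least_squares
C={}
for n in ['top','scene']:
    W=np.load(n+'.npy'); img=cv2.imread(f'pics/{n}1.png').astype(int); hsv=cv2.cvtColor(img.astype(np.uint8),cv2.COLOR_BGR2HSV)
    reg=(abs(W[...,0]-0.58)<0.2)&(abs(W[...,1]-0.08)<0.26)&(W[...,2]>0.06)
    cov=reg&(hsv[...,1]<60)&(hsv[...,2]>90); P=W[cov]
    f=lambda p:(np.hypot((P[:,0]-p[0])*np.cos(p[1])+(P[:,1]-0.08)*np.sin(p[1]),P[:,2]-p[2])-0.129)
    s=least_squares(f,[0.6,0,0.04],loss='soft_l1',f_scale=0.003); x0,th,zc=s.x
    # case yaw th: case x axis=(cos,sin)
    ex=np.array([np.cos(th),np.sin(th)]); ey=np.array([-ex[1],ex[0]])
    A=W[(reg|((abs(W[...,0]-0.58)<0.2)&(abs(W[...,1]-0.08)<0.26)&(W[...,2]>0.1)))]; t=(A[:,:2]-[x0,.08])@ey
    lo,hi=np.percentile(t,[.3,99.7]); mid=(lo+hi)/2; ctr=np.array([x0,.08])+ey*mid
    print(n,len(P),'rms',np.sqrt(np.mean(s.fun**2)).round(4),'ctr',ctr.round(4),'yaw',th.round(4),'zc',zc.round(4),'width',(hi-lo).round(4))
    # knob
    rel=(W[...,:2]-ctr); cx=rel@ex; cy=rel@ey
    k=(np.hypot(cx,W[...,2]-.04)>0.15)&(np.hypot(cx,W[...,2]-.04)<0.2)&(abs(cy)<0.04)&(cx<0)&(W[...,2]>0.03)
    if k.sum(): print(' knob n',k.sum(),'med case',np.median(cx[k]).round(4),np.median(cy[k]).round(4),np.median(W[k][:,2]).round(4),'yrange',np.percentile(cy[k],[2,98]).round(4),'z',np.percentile(W[k][:,2],[2,98]).round(3))
    # yellow caddy
    y=(hsv[...,0]>18)&(hsv[...,0]<35)&(hsv[...,1]>130)&(abs(W[...,0]-.51)<.1)&(abs(W[...,1]+.35)<.1)
    r=y&(abs(W[...,2]-.044)<.006); b=cv2.minAreaRect(W[r][:,:2].astype(np.float32)); print(' caddy rim',b,r.sum())
    tb=y&(W[...,2]>.085); print(' tab',tb.sum(),np.median(W[tb],0).round(4), cv2.minAreaRect(W[tb][:,:2].astype(np.float32)) if tb.sum()>3 else '', np.nanmax(W[y][:,2]).round(4))
E
```

```text
top 14726 rms 0.0026 ctr [0.6328 0.0543] yaw -0.0723 zc 0.0416 width 0.4282
 knob n 231 med case -0.1677 -0.0003 0.082 yrange [-0.0176  0.017 ] z [0.073 0.087]
 caddy rim ((0.5073741674423218, -0.3565481901168823), (0.08255790919065475, 0.09065312892198563), 81.54171752929688) 490
 tab 132 [ 0.5071 -0.3534  0.104 ] ((0.5072616338729858, -0.3560889959335327), (0.013256835751235485, 0.03389716520905495), 79.41110229492188) 0.108
scene 15692 rms 0.0033 ctr [0.6327 0.0569] yaw -0.0719 zc 0.0407 width 0.4288
 knob n 222 med case -0.1723 0.0009 0.0805 yrange [-0.018   0.0172] z [0.066 0.086]
 caddy rim ((0.5067471265792847, -0.3537110686302185), (0.08033116161823273, 0.09104537963867188), 82.15937805175781) 249
 tab 88 [ 0.5041 -0.3509  0.1   ] ((0.50602126121521, -0.35325607657432556), (0.012440000660717487, 0.03392811492085457), 77.3510971069336) 0.1072
```

```bash
cat >> h.py <<'E'
CTR=np.array([.633,.0555]); YAW=-.072
def case2w(x,y,z): 
    c,s=np.cos(YAW),np.sin(YAW); return np.array([CTR[0]+c*x-s*y,CTR[1]+s*x+c*y,z])
def delta(grasp,yaw):
    "tool shift cm + turn to put the grasp point at 'grasp', pointing down, jaws along y of a frame at yaw"
    o=robot.get_obs(); Rm=q2R(o['tcp_rot']); t=np.array(grasp)-[0,0,robot.pinch_z]
    yv=np.array([np.sin(yaw),-np.cos(yaw),0]); x=np.array([0,0,-1.])
    G=np.stack([x,yv,np.cross(x,yv)],1)
    if (Rm[:,1]@yv)<0: G[:,1:]*=-1
    return np.round(Rm.T@(t-o['eef_pos'])*100,2), np.round(R.from_matrix(Rm.T@G).as_rotvec(),3)
def knob(q): return case2w(-.172*np.cos(.1745+q),0,.04+.172*np.sin(.1745+q))
E
python3 -m crank '1 4 -25 -23 .31 0 0;1 4 -25 -23 .31 0 0;1 4 -25 -23 .31 0 0;1 4 -25 -23 .31 0 0;1 4 -25 -23 .31 0 0;1 4 -25 -23 .31 0 0;1 4 -25 -23 .31 0 0;1 4 -25 -23 .31 0 0;1 4 -25 -23 .31 0 0;1 4 -25 -23 .31 0 0' 40
python3 -c "
from h import *
st();print(delta(knob(.02)+[0,0,.1],YAW),knob(.02))"
```

```text
time_s: 2.0
eef_pos: [0.2953, -0.2369, 0.1915]
tcp_rot: [-0.024, 0.707, -0.024, -0.707]
ft_force: [1.3, -0.1, 0.3]
gripper_width: 1.001
t 2.0 p [ 0.2953 -0.2369  0.1915] R [[0.0, -0.068, -0.998], [-0.001, -0.998, 0.068], [-1.0, 0.001, -0.0]] F [ 1.3 -0.1  0.3] g 1.001
(array([  3.68, -31.54, -14.83]), array([ 0.004, -0.   , -0.001])) [0.46468039 0.06764    0.07324347]
```

```bash

python3 -m crank '1 3.7 -31.5 -14.8 0 0 0;1 3.7 -31.5 -14.8 0 0 0;1 3.7 -31.5 -14.8 0 0 0;1 3.7 -31.5 -14.8 0 0 0;1 3.7 -31.5 -14.8 0 0 0;1 3.7 -31.5 -14.8 0 0 0;1 3.7 -31.5 -14.8 0 0 0;1 3.7 -31.5 -14.8 0 0 0;1 3.7 -31.5 -14.8 0 0 0;1 3.7 -31.5 -14.8 0 0 0'
python3 - <<'E'
from h import *
st();print(delta(knob(.02)+[0,0,.1],YAW),knob(.02))
c=cam('wrist');W=cloud(c);cv2.imwrite('pics/w1.png',c['img'])
for d in robot.spot_point('cover_knob','wrist')[:2]: print(d['conf'],d['location'],ray(c,d['location'],.0735).round(4))
rel=W[...,:2]-CTR;ex=np.array([np.cos(YAW),np.sin(YAW)]);ey=np.array([-ex[1],ex[0]])
cx=rel@ex;cy=rel@ey;k=(W[...,2]>.078)&(W[...,2]<.092)&(cx<-.145)&(cx>-.2)&(abs(cy)<.04)
print(k.sum(),'x',np.percentile(cx[k],[2,50,98]).round(4),'y',np.percentile(cy[k],[2,98]).round(4),'z',np.percentile(W[k][:,2],[50,98]).round(4))
E
```

```text
time_s: 3.0
eef_pos: [0.4642, 0.0669, 0.1543]
tcp_rot: [0.024, -0.707, 0.025, 0.707]
ft_force: [-0.2, -0.1, -0.1]
gripper_width: 1.001
t 3.0 p [0.4642 0.0669 0.1543] R [[-0.0, -0.069, -0.998], [-0.0, -0.998, 0.069], [-1.0, 0.0, 0.0]] F [-0.2 -0.1 -0.1] g 1.001
(array([-0.02, -0.08, -0.04]), array([ 0.003,  0.   , -0.   ])) [0.46468039 0.06764    0.07324347]
0.57 [242.0, 310.8] [0.4667 0.0693 0.0735]
1724 x [-0.1778 -0.1669 -0.1589] y [-0.0175  0.017 ] z [0.0815 0.0835]
```

```bash

python3 -m crank '1 5 0 -.1 0 0 0;1 10 0 -.1 0 0 0;1 10 0 -.1 0 0 0;1 10 0 -.1 0 0 0;-1 10 0 -.1 0 0 0;-1 10 0 -.1 0 0 0;-1 10 0 -.1 0 0 0;-1 10 0 -.1 0 0 0;-1 10 0 -.1 0 0 0;-1 10 0 -.1 0 0 0' 30
python3 - <<'E'
from h import *
st()
p0=knob(.01)
Rm=q2R(robot.get_obs()['tcp_rot'])
for q in np.arange(0.01,1.53,.0505): print(round(q,3),np.round((Rm.T@(knob(q)-p0))*100,2))
E
```

```text
time_s: 4.1
eef_pos: [0.4654, 0.0672, 0.0551]
tcp_rot: [-0.023, 0.707, -0.024, -0.706]
ft_force: [-2.7, -10.4, 3.2]
gripper_width: 0.416
t 4.1 p [0.4654 0.0672 0.0551] R [[0.001, -0.067, -0.998], [-0.002, -0.998, 0.067], [-1.0, 0.002, -0.001]] F [ -2.7 -10.4   3.2] g 0.416
0.01 [0. 0. 0.]
0.061 [-0.85  0.   -0.18]
0.111 [-1.69  0.01 -0.41]
0.162 [-2.51  0.01 -0.67]
0.212 [-3.33  0.01 -0.98]
0.262 [-4.12  0.02 -1.33]
0.313 [-4.9   0.02 -1.72]
0.364 [-5.66  0.02 -2.14]
0.414 [-6.39  0.03 -2.61]
0.464 [-7.1   0.03 -3.11]
0.515 [-7.78  0.03 -3.65]
0.566 [-8.44  0.04 -4.22]
0.616 [-9.06  0.04 -4.82]
0.667 [-9.66  0.05 -5.45]
0.717 [-10.22   0.05  -6.11]
0.768 [-10.75   0.06  -6.8 ]
0.818 [-11.24   0.06  -7.52]
0.868 [-11.69   0.07  -8.26]
0.919 [-12.11   0.07  -9.02]
0.97 [-12.49   0.07  -9.8 ]
1.02 [-12.83   0.08 -10.6 ]
1.07 [-13.13   0.08 -11.42]
1.121 [-13.38   0.09 -12.25]
1.172 [-13.6    0.09 -13.09]
1.222 [-13.77   0.1  -13.94]
1.273 [-13.9   0.1 -14.8]
1.323 [-13.98   0.11 -15.66]
1.374 [-14.02   0.11 -16.53]
1.424 [-14.02   0.11 -17.4 ]
1.475 [-13.97   0.12 -18.27]
1.525 [-13.88   0.12 -19.13]
```

```bash

python3 -m crank '-1 -.85 0 -.2 0 0 0;-1 -1.7 0 -.4 0 0 0;-1 -2.5 0 -.7 0 0 0;-1 -3.3 0 -1 0 0 0;-1 -4.1 0 -1.3 0 0 0;-1 -4.9 0 -1.7 0 0 0;-1 -5.65 0 -2.15 0 0 0;-1 -6.4 0 -2.6 0 0 0;-1 -7.1 0 -3.1 0 0 0;-1 -7.8 0 -3.65 0 0 0'
python3 - <<'E'
from h import *
o=st(); Rm=q2R(o['tcp_rot'])
e=o['eef_pos']+np.array([0,0,robot.pinch_z])-case2w(0,0,.04); print(np.hypot(e[:2]@[np.cos(YAW),np.sin(YAW)],e[2]),np.arctan2(e[2],-e[:2]@[np.cos(YAW),np.sin(YAW)])-.1745)
E
```

```text
time_s: 5.1
eef_pos: [0.501, 0.0646, 0.1321]
tcp_rot: [0.023, -0.706, 0.025, 0.708]
ft_force: [0.6, -9.6, -8.4]
gripper_width: 0.416
t 5.1 p [0.501  0.0646 0.1321] R [[-0.003, -0.067, -0.998], [-0.003, -0.998, 0.067], [-1.0, 0.003, 0.002]] F [ 0.6 -9.6 -8.4] g 0.416
0.17253213667913997 0.5226670715763532
```

```bash

python3 -m crank '-1 -.65 .05 -.55 0 0 0;-1 -1.3 .1 -1.15 0 0 0;-1 -1.9 .1 -1.8 0 0 0;-1 -2.45 .1 -2.45 0 0 0;-1 -2.95 .1 -3.15 0 0 0;-1 -3.45 .1 -3.85 0 0 0;-1 -3.9 .1 -4.6 0 0 0;-1 -4.35 .1 -5.35 0 0 0;-1 -4.7 .1 -6.15 0 0 0;-1 -5.05 .1 -6.95 0 0 0'
python3 -m crank '-1 -.3 0 -.8 0 0 0;-1 -.55 0 -1.65 0 0 0;-1 -.75 0 -2.5 0 0 0;-1 -.95 0 -3.35 0 0 0;-1 -1.05 0 -4.2 0 0 0;-1 -1.15 0 -5.05 0 0 0;-1 -1.2 0 -5.95 0 0 0;-1 -1.2 0 -6.8 0 0 0;-1 -1.15 0 -7.7 0 0 0;-1 -1.05 0 -8.5 0 0 0'
python3 - <<'E'
from h import *
o=st(); Rm=q2R(o['tcp_rot'])
e=o['eef_pos']+np.array([0,0,robot.pinch_z])-case2w(0,0,.04); print(np.hypot(e[:2]@[np.cos(YAW),np.sin(YAW)],e[2]),np.arctan2(e[2],-e[:2]@[np.cos(YAW),np.sin(YAW)])-.1745)
E
```

```text
time_s: 6.1
eef_pos: [0.5704, 0.0596, 0.1831]
tcp_rot: [0.023, -0.706, 0.024, 0.708]
ft_force: [-3.2, -6.3, -5.2]
gripper_width: 0.414
time_s: 7.1
eef_pos: [0.6558, 0.0535, 0.1945]
tcp_rot: [0.023, -0.707, 0.025, 0.707]
ft_force: [-4.0, -6.8, 2.2]
gripper_width: 0.417
t 7.1 p [0.6558 0.0535 0.1945] R [[-0.0, -0.068, -0.998], [-0.002, -0.998, 0.068], [-1.0, 0.002, 0.0]] F [-4.  -6.8  2.2] g 0.417
0.1747010730674289 1.5279206276514534
```

```bash

python3 -m crank '-1 .05 0 -.3 0 0 0;-1 .1 0 -.6 0 0 0;-1 .1 0 -.6 0 0 0'
python3 -c "
from h import *
st()"
```

```text
time_s: 7.4
eef_pos: [0.6622, 0.053, 0.1936]
tcp_rot: [-0.023, 0.707, -0.025, -0.706]
ft_force: [0.3, -7.1, 0.9]
gripper_width: 0.415
t 7.4 p [0.6622 0.053  0.1936] R [[0.002, -0.068, -0.998], [-0.002, -0.998, 0.068], [-1.0, 0.002, -0.002]] F [ 0.3 -7.1  0.9] g 0.415
```

```bash
python3 - <<'E'
from h import *
c=cam('top');a=c['img'][60:320,140:540];cv2.imwrite('pics/t2.png',cv2.resize(a,None,fx=2,fy=2))
c=cam('scene');a=c['img'][100:340,120:460];cv2.imwrite('pics/s2.png',cv2.resize(a,None,fx=2,fy=2))
E
```

```text
(no output)
```

View pics/s2.png

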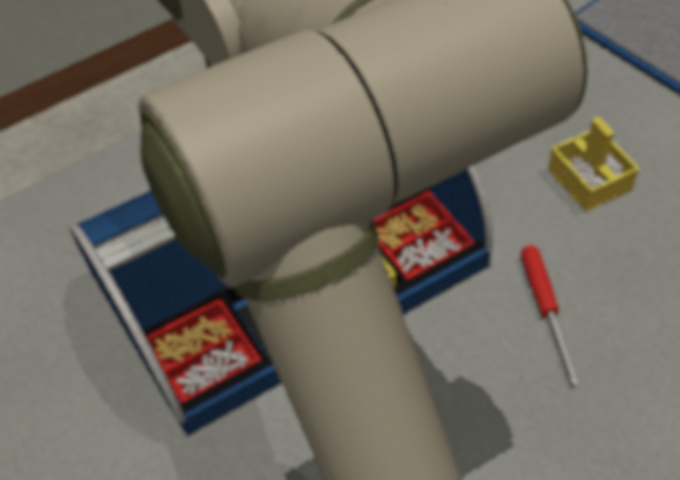

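The scene crop shows the cover rolled back, with red trays at both ends and a narrow strip of slats at (150,235) in front of the hood. I release the knob, rise and check the bays.

```bash

python3 -m crank '1 0 0 0 0 0 0;1 0 0 0 0 0 0;1 0 0 0 0 0 0;1 -4 0 0 0 0 0;1 -8 0 0 0 0 0;1 -12 0 4 0 0 0;1 -12 0 9 0 0 0;1 -12 0 14 0 0 0;1 -12 0 15 0 0 0;1 -12 0 15 0 0 0'
python3 - <<'E'
from h import *
st()
c=cam('wrist');W=cloud(c);cv2.imwrite('pics/w3.png',c['img']);np.save('w3.npy',W)
for l in ['mat','neighbour','cover_knob','case','caddy']:
  for d in robot.spot_point(l,'wrist')[:2]: print(l,round(d['conf'],2),np.round(d['location']),ray(c,d['location'],{'cover_knob':.211,'case':0}.get(l,.008)).round(4))
print('mat expected',case2w(-.066,.0485,.008),case2w(-.066,-.0485,.008))
ct=cam('top')
for d in robot.spot_point('cover_knob','top')[:2]: print('knob top',d, ray(ct,d['location'],.211).round(4), knob(1.5))
E
```

```text
time_s: 8.5
eef_pos: [0.5104, 0.0649, 0.3138]
tcp_rot: [-0.024, 0.707, -0.023, -0.706]
ft_force: [1.1, -0.0, -0.3]
gripper_width: 1.0
t 8.5 p [0.5104 0.0649 0.3138] R [[0.002, -0.066, -0.998], [0.0, -0.998, 0.066], [-1.0, -0.0, -0.002]] F [ 1.1 -0.  -0.3] g 1.0
mat 0.83 [149. 276.] [0.5688 0.1083 0.008 ]
neighbour 0.56 [152. 354.] [0.5592 0.0139 0.008 ]
neighbour 0.44 [ 92. 317.] [0.6297 0.0545 0.008 ]
cover_knob 0.77 [  9. 317.] [0.6515 0.0543 0.211 ]
case 0.81 [ 91. 317.] [0.6319 0.0547 0.    ]
mat expected [0.57065998 0.10862224 0.008     ] [0.56368201 0.01187355 0.008     ]
knob top {'location': [140.3, 283.9], 'conf': 0.61} [0.6493 0.0552 0.211 ] [0.65075895 0.05421914 0.21107595]
```

View pics/w3.png

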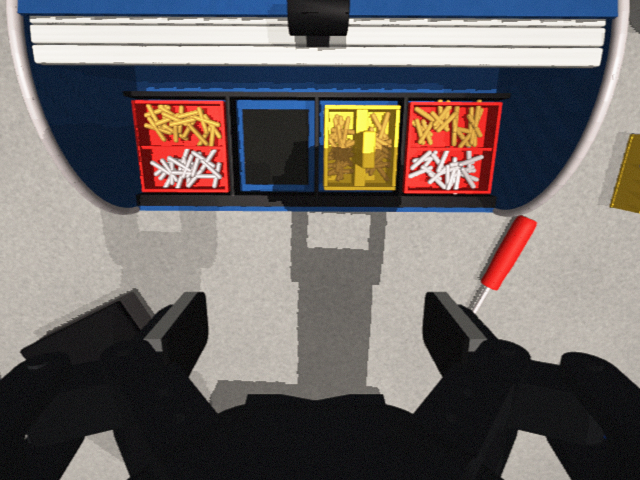

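The wrist view shows the empty bay with its mat at (150,275) and the yellow neighbour at (150,360). The cover is stowed, with the knob at (10,318). Next I measure the mat and move above the caddy.

```bash
python3 - <<'E'
from h import *
W=np.load('w3.npy');img=cv2.imread('pics/w3.png');hsv=cv2.cvtColor(img,cv2.COLOR_BGR2HSV)
m=np.zeros((480,640),np.uint8);m[100:192,238:312]=((hsv[100:192,238:312,1]<90)&(hsv[100:192,238:312,2]<80))
n,l,s,ce=cv2.connectedComponentsWithStats(m);k=1+np.argmax(s[1:,4]);P=W[l==k];P=P[abs(P[:,2]-.011)<.006]
print(s[k],len(P),np.median(P,0).round(4));print(cv2.minAreaRect(P[:,:2].astype(np.float32)))
print(delta([.507,-.355,.21],-.155))
E
python3 -m crank '1 0 42 1 .08 0 0;1 0 42 1 .08 0 0;1 0 42 1 .08 0 0;1 0 42 1 .08 0 0;1 0 42 1 .08 0 0;1 0 42 1 .08 0 0;1 0 42 1 .08 0 0;1 0 42 1 .08 0 0;1 0 42 1 .08 0 0;1 0 42 1 .08 0 0'
python3 - <<'E'
from h import *
st()
c=cam('wrist');W=cloud(c);cv2.imwrite('pics/w4.png',c['img']);hsv=cv2.cvtColor(c['img'],cv2.COLOR_BGR2HSV)
for d in robot.spot_point('caddy','wrist')[:2]: print(round(d['conf'],2),np.round(d['location']),ray(c,d['location'],0).round(4))
y=(hsv[...,0]>18)&(hsv[...,0]<35)&(hsv[...,1]>130)&(abs(W[...,0]-.51)<.1)&(abs(W[...,1]+.35)<.1)
for nm,a,b in [('rim',.036,.052),('tab',.095,.115)]:
    r=y&(W[...,2]>a)&(W[...,2]<b)
    if r.sum()>5: print(nm,r.sum(),np.median(W[r],0).round(4),cv2.minAreaRect(W[r][:,:2].astype(np.float32)))
E
```

```text
[ 243  110   65   75 4676] 4660 [0.573  0.108  0.0091]
((0.57065349817276, 0.10827873647212982), (0.07579228281974792, 0.08659137785434723), 85.8805160522461)
(array([12.05, 41.86, -2.26]), array([0.088, 0.001, 0.   ]))
time_s: 9.9
eef_pos: [0.4733, -0.3572, 0.3109]
tcp_rot: [0.054, -0.705, 0.053, 0.706]
ft_force: [-1.4, -0.0, 0.7]
gripper_width: 0.996
t 9.9 p [ 0.4733 -0.3572  0.3109] R [[-0.001, -0.15, -0.989], [0.001, -0.989, 0.15], [-1.0, -0.001, 0.001]] F [-1.4 -0.   0.7] g 0.996
0.77 [163. 310.] [ 0.512  -0.3566  0.    ]
0.67 [391. 304.] [ 0.1876 -0.2965  0.    ]
rim 1528 [ 0.5171 -0.3567  0.0426] ((0.508445680141449, -0.3560004234313965), (0.08005307614803314, 0.08992109447717667), 82.20823669433594)
tab 427 [ 0.5091 -0.3563  0.103 ] ((0.5087800621986389, -0.3558114767074585), (0.011497964151203632, 0.03331549093127251), 81.29056549072266)
```

```bash
python3 -c "
from h import *
print(delta([.5087,-.356,.13],-.14),delta([.5087,-.356,.08],-.14))"
```

```text
(array([20.06, -0.31, -3.48]), array([-0.008,  0.001,  0.001])) (array([25.06, -0.3 , -3.48]), array([-0.008,  0.001,  0.001]))
```

```bash

python3 -m crank '1 5 -.3 -3.5 -.01 0 0;1 10 -.3 -3.5 -.01 0 0;1 14 -.3 -3.5 -.01 0 0;1 17 -.3 -3.5 -.01 0 0;1 20 -.3 -3.5 -.01 0 0;1 22 -.3 -3.5 -.01 0 0;1 24 -.3 -3.5 -.01 0 0;1 25 -.3 -3.5 -.01 0 0;1 25 -.3 -3.5 -.01 0 0;1 25 -.3 -3.5 -.01 0 0'
python3 -m crank '-1 0 0 0 0 0 0;-1 0 0 0 0 0 0;-1 0 0 0 0 0 0;-1 0 0 0 0 0 0;-1 0 0 0 0 0 0;-1 0 0 0 0 0 0;-1 0 0 0 0 0 0;-1 0 0 0 0 0 0' 60
python3 -c "
from h import *
st()"
```

```text
time_s: 11.0
eef_pos: [0.5095, -0.3561, 0.0634]
tcp_rot: [-0.048, 0.706, -0.049, -0.705]
ft_force: [0.7, 1.0, -0.1]
gripper_width: 1.001
time_s: 11.8
eef_pos: [0.509, -0.3565, 0.0626]
tcp_rot: [-0.048, 0.706, -0.049, -0.705]
ft_force: [-0.8, -0.1, 3.3]
gripper_width: 0.134
t 11.8 p [ 0.509  -0.3565  0.0626] R [[0.0, -0.137, -0.991], [-0.0, -0.991, 0.137], [-1.0, 0.0, -0.0]] F [-0.8 -0.1  3.3] g 0.134
```

```bash

python3 -m crank '-1 -.4 0 0 0 0 0;-1 -1.2 0 0 0 0 0;-1 -2.5 0 0 0 0 0;-1 -4.5 0 0 0 0 0;-1 -6.5 0 0 0 0 0;-1 -8.5 0 0 0 0 0;-1 -10.5 0 0 0 0 0;-1 -12.5 0 0 0 0 0;-1 -14 0 0 0 0 0;-1 -15 0 0 0 0 0'
python3 -m crank '-1 -.5 0 0 0 0 0;-1 -1.5 0 0 0 0 0;-1 -3 0 0 0 0 0;-1 -4.5 0 0 0 0 0;-1 -6 0 0 0 0 0;-1 -7 0 0 0 0 0;-1 -7.5 0 0 0 0 0;-1 -7.5 0 0 0 0 0'
python3 - <<'E'
from h import *
st()
# grasp offset in caddy: assume grasp height .0813 above underside, caddy centre (.5087,-.356)
c=cam('scene');cv2.imwrite('pics/s5.png',c['img'])
print(delta([.5706,.1085,.305],-.072))
E
```

```text
time_s: 12.8
eef_pos: [0.509, -0.3563, 0.2144]
tcp_rot: [-0.048, 0.706, -0.049, -0.705]
ft_force: [0.3, 0.1, -3.7]
gripper_width: 0.136
time_s: 13.6
eef_pos: [0.5089, -0.3564, 0.2876]
tcp_rot: [-0.048, 0.706, -0.049, -0.705]
ft_force: [-0.0, 0.3, -3.2]
gripper_width: 0.136
t 13.6 p [ 0.5089 -0.3564  0.2876] R [[0.0, -0.137, -0.991], [-0.0, -0.991, 0.137], [-1.0, 0.0, -0.0]] F [-0.   0.3 -3.2] g 0.136
(array([  0.08, -46.88,   0.24]), array([-0.065,  0.   ,  0.   ]))
```

View pics/s5.png

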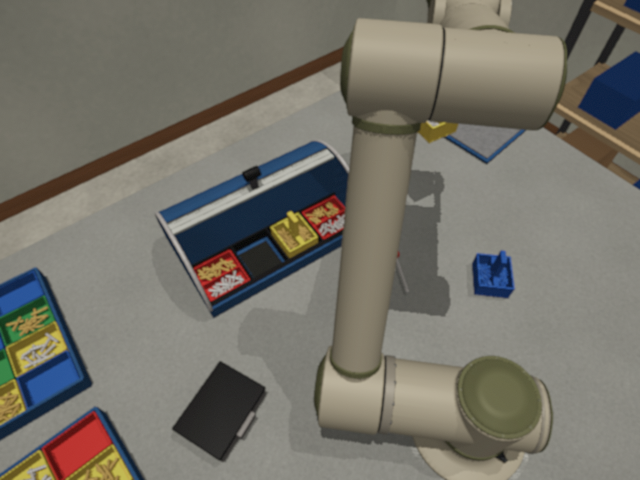

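The scene view shows the caddy held upright at (128,438), the empty bay at (258,262) and the knob stowed at (175,252). Before lowering I check how far the wrist camera stands off the tool.

```bash

python3 -m crank '-1 0 -.5 0 -.005 0 0;-1 0 -1.5 0 -.01 0 0;-1 0 -3.5 0 -.01 0 0;-1 0 -6 0 -.02 0 0;-1 0 -9 0 -.02 0 0;-1 0 -12 0 -.02 0 0;-1 0 -15 0 -.02 0 0;-1 0 -18 .1 -.03 0 0;-1 0 -21 .1 -.03 0 0;-1 0 -24 .1 -.03 0 0'
python3 - <<'E'
from h import *
st();print(robot.read_camera('wrist')['hand_eye'].round(3) if 1 else 0); print(np.round(robot.get_obs()['joint_positions'],3))
print(delta([.5706,.1085,.305],-.072))
E
```

```text
time_s: 14.65
eef_pos: [0.5403, -0.1155, 0.2875]
tcp_rot: [-0.038, 0.706, -0.037, -0.706]
ft_force: [0.7, 0.8, -3.3]
gripper_width: 0.136
t 14.65 p [ 0.5403 -0.1155  0.2875] R [[0.0, -0.106, -0.994], [0.0, -0.994, 0.106], [-1.0, -0.0, -0.0]] F [ 0.7  0.8 -3.3] g 0.136
[[-0.    -0.261  0.965 -0.141]
 [ 1.    -0.001  0.    -0.   ]
 [ 0.     0.965  0.261 -0.065]
 [ 0.     0.     0.     1.   ]]
[-0.419  0.351  1.181  0.003  1.611  1.255]
(array([  0.21, -22.19,  -0.73]), array([-0.031, -0.   ,  0.003]))
```

```bash
python3 - <<'E'
from h import *
o=robot.get_obs();Rm=q2R(o['tcp_rot']);p=o['eef_pos']+Rm@np.array([-.141,0,-.065]);print('cam at',p)
out=[]
for n in ['top','scene']:
    c=cam(n);q=c['T'][:3,:3].T@(p-c['T'][:3,3]);u=q[0]/q[2]*c['fx']+c['cx'];v=q[1]/q[2]*c['fy']+c['cy'];print(n,u,v)
    x0=int(np.clip(u-100,0,440));y0=int(np.clip(v-100,0,280));out.append(cv2.resize(c['img'][y0:y0+200,x0:x0+200],(400,400),interpolation=cv2.INTER_CUBIC));print(x0,y0)
cv2.imwrite('pics/c6.png',np.hstack(out))
E
```

```text
cam at [ 0.60516254 -0.11854564  0.42874255]
top 393.773423276491 129.56023734817933
293 29
scene 326.70657489360326 66.37938561670879
226 0
```

View pics/c6.png

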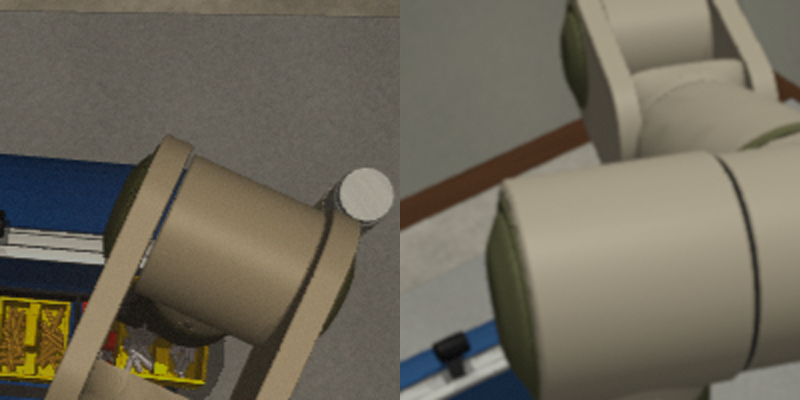

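The crop doesn't show the wrist camera because the wrist fork hides it. Its mount would sit about 36 mm to the side of the knob, so I'll make the last centimetres slow and force-checked.

```bash

python3 -m crank '-1 0 -.5 0 -.005 0 0;-1 0 -2 0 -.01 0 0;-1 0 -4.5 -.1 -.02 0 0;-1 0 -7.5 -.2 -.02 0 0;-1 0 -10.5 -.3 -.03 0 0;-1 0 -13.5 -.4 -.03 0 0;-1 0 -16.5 -.5 -.03 0 0;-1 0 -19.5 -.7 -.03 0 0;-1 0 -21.5 -.7 -.03 0 0;-1 0 -22.2 -.7 -.03 0 0'
python3 -m crank '-1 0 0 0 0 0 0;-1 0 0 0 0 0 0;-1 0 0 0 0 0 0'
python3 - <<'E'
from h import *
st();
print(delta([.5706,.1085,.305],-.072))
c=cam('wrist');W=cloud(c);cv2.imwrite('pics/w7.png',c['img']);hsv=cv2.cvtColor(c['img'],cv2.COLOR_BGR2HSV)
c2=cam('top');W2=cloud(c2);h2=cv2.cvtColor(c2['img'],cv2.COLOR_BGR2HSV)
o=robot.get_obs()
for w,h in [(W,hsv),(W2,h2)]:
    y=(h[...,0]>18)&(h[...,0]<35)&(h[...,1]>110)&(w[...,2]>.2)&(w[...,2]<.4)
    if y.sum()>20: print(y.sum(),np.nanmin(w[y],0).round(4),np.nanmax(w[y],0).round(4),cv2.minAreaRect(w[y][:,:2].astype(np.float32)))
E
```

```text
time_s: 15.8
eef_pos: [0.5712, 0.1037, 0.2871]
tcp_rot: [0.027, -0.706, 0.026, 0.707]
ft_force: [0.9, -0.3, -2.5]
gripper_width: 0.127
time_s: 16.1
eef_pos: [0.5714, 0.1006, 0.2874]
tcp_rot: [0.028, -0.707, 0.028, 0.707]
ft_force: [-0.2, 0.3, -3.7]
gripper_width: 0.135
t 16.1 p [0.5714 0.1006 0.2874] R [[-0.0, -0.078, -0.997], [-0.0, -0.997, 0.078], [-1.0, 0.0, 0.0]] F [-0.2  0.3 -3.7] g 0.135
(array([ 0.11, -0.78,  0.14]), array([-0.007,  0.   , -0.   ]))
18389 [0.5282 0.0482 0.2116] [0.6555 0.1505 0.3872] ((0.58632892370224, 0.10012118518352509), (0.12588827311992645, 0.0997680053114891), 10.397259712219238)
1520 [ 0.0196 -0.0618  0.2004] [0.6371 0.1557 0.3787] ((0.3179885447025299, 0.05299144238233566), (0.6264879703521729, 0.121604323387146), 10.233282089233398)
```

```bash

python3 -m crank '-1 0 -.4 .1 -.005 0 0;-1 0 -.8 .15 -.007 0 0;-1 0 -.8 .15 -.007 0 0;-1 0 -.8 .15 -.007 0 0'
python3 - <<'E'
from h import *
o=st(); print(delta([.5706,.1085,.305],-.072))
c=cam('wrist');W=cloud(c);cv2.imwrite('pics/w8.png',c['img']);h=cv2.cvtColor(c['img'],cv2.COLOR_BGR2HSV)
y=(h[...,0]>18)&(h[...,0]<35)&(h[...,1]>110)
L=(W-o['eef_pos'])@q2R(o['tcp_rot'])  # tool coords
for a,b in [(.01,.02),(.015,.025),(.02,.03),(.03,.07)]:
    r=y&(L[...,0]>a)&(L[...,0]<b)&(abs(L[...,1])<.06)&(abs(L[...,2])<.07)
    if r.sum()>20: print(a,r.sum(),'y',np.percentile(L[r][:,1],[1,99]).round(4),'z',np.percentile(L[r][:,2],[1,99]).round(4),cv2.minAreaRect(L[r][:,1:].astype(np.float32)))
E
```

```text
time_s: 16.6
eef_pos: [0.5706, 0.1098, 0.2873]
tcp_rot: [-0.025, 0.707, -0.025, -0.707]
ft_force: [0.9, -0.2, -3.5]
gripper_width: 0.134
t 16.6 p [0.5706 0.1098 0.2873] R [[0.0, -0.07, -0.998], [-0.0, -0.998, 0.07], [-1.0, 0.0, -0.0]] F [ 0.9 -0.2 -3.5] g 0.134
(array([ 0.1 ,  0.13, -0.01]), array([ 0.002, -0.   , -0.   ]))
0.01 3312 y [-0.0395  0.0393] z [-0.0443  0.0265] ((-0.00019460171461105347, -0.00810159370303154), (0.07952962815761566, 0.07323548942804337), 0.12933671474456787)
0.015 5998 y [-0.0395  0.0394] z [-0.0446  0.0267] ((-1.7333775758743286e-05, -0.007279694080352783), (0.07499097287654877, 0.08021371066570282), 89.79644775390625)
0.02 3564 y [-0.0392  0.0394] z [-0.0446  0.0285] ((-8.880719542503357e-05, -0.006236813962459564), (0.08025200664997101, 0.07701271027326584), 0.2975738048553467)
0.03 6306 y [-0.0365  0.036 ] z [-0.0446  0.0361] ((6.261467933654785e-05, -0.0018977485597133636), (0.07893829047679901, 0.08558017015457153), 0.0455741249024868)
```

View pics/w8.png

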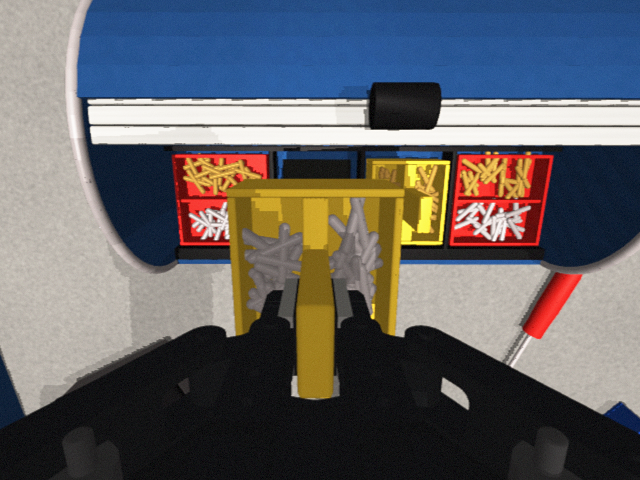

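The wrist view shows the caddy upright and centred on the tool, with the rim edge at (187,315). The knob is well to the side at (105,405), and the empty bay lies under the caddy. I descend.

```bash

python3 -m crank '-1 .5 .1 0 0 0 0;-1 2 .1 0 0 0 0;-1 4 .1 0 0 0 0;-1 6.5 .1 0 0 0 0;-1 9 .1 0 0 0 0;-1 11.5 .1 0 0 0 0;-1 13.5 .1 0 0 0 0;-1 15 .1 0 0 0 0;-1 16 .1 0 0 0 0;-1 16 .1 0 0 0 0'
python3 - <<'E'
from h import *
o=st(); print(delta([.5706,.1084,.145],-.072))
c=cam('wrist');W=cloud(c);cv2.imwrite('pics/w9.png',c['img'][100:480]);
ct=cam('top');cv2.imwrite('pics/t9.png',ct['img'])
E
```

```text
time_s: 17.65
eef_pos: [0.5699, 0.1085, 0.126]
tcp_rot: [0.025, -0.706, 0.025, 0.708]
ft_force: [0.4, 0.5, -3.6]
gripper_width: 0.132
t 17.65 p [0.5699 0.1085 0.126 ] R [[-0.003, -0.07, -0.998], [0.0, -0.998, 0.07], [-1.0, 0.0, 0.003]] F [ 0.4  0.5 -3.6] g 0.132
(array([-0.03,  0.01, -0.07]), array([ 0.002,  0.003, -0.   ]))
```

View pics/w9.png

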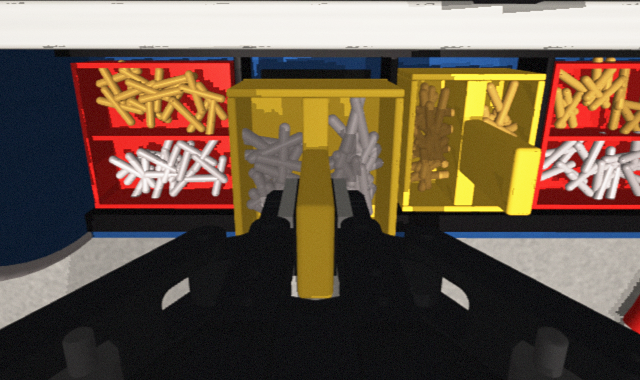

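The wrist view shows the caddy rim at columns 228–404, centred over the bay, whose dividers are at about columns 240 and 392.

```bash

python3 -m crank '-1 .3 0 0 0 0 0;-1 .8 0 0 0 0 0;-1 1.3 0 0 0 0 0;-1 1.8 0 0 0 0 0;-1 2.3 0 0 0 0 0;-1 2.6 0 0 0 0 0;-1 2.6 0 0 0 0 0'
python3 -m crank '-1 .4 0 0 0 0 0;-1 .8 0 0 0 0 0;-1 1.2 0 0 0 0 0;-1 1.5 0 0 0 0 0;-1 1.7 0 0 0 0 0;-1 1.9 0 0 0 0 0;-1 1.9 0 0 0 0 0'
python3 -c "
from h import *
st();print(delta([.5706,.1084,.0923],-.072))"
```

```text
time_s: 18.45
eef_pos: [0.5703, 0.1086, 0.1008]
tcp_rot: [0.025, -0.706, 0.025, 0.707]
ft_force: [0.9, 0.3, -3.6]
gripper_width: 0.134
time_s: 19.15
eef_pos: [0.5704, 0.1086, 0.0821]
tcp_rot: [0.025, -0.707, 0.025, 0.707]
ft_force: [0.3, 0.3, -2.6]
gripper_width: 0.134
t 19.15 p [0.5704 0.1086 0.0821] R [[-0.0, -0.07, -0.998], [0.0, -0.998, 0.07], [-1.0, 0.0, 0.0]] F [ 0.3  0.3 -2.6] g 0.134
(array([ 0.85,  0.02, -0.02]), array([ 0.002,  0.   , -0.   ]))
```

No contact yet. I lower the last 8 mm in 1 mm rows.

```bash

python3 -m crank '-1 .15 0 0 0 0 0;-1 .3 0 0 0 0 0;-1 .4 0 0 0 0 0;-1 .5 0 0 0 0 0;-1 .6 0 0 0 0 0;-1 .65 0 0 0 0 0;-1 .65 0 0 0 0 0'
python3 -m crank '-1 .07 0 0 0 0 0;-1 .14 0 0 0 0 0;-1 .14 0 0 0 0 0'
```

```text
time_s: 19.85
eef_pos: [0.5705, 0.1087, 0.0758]
tcp_rot: [0.025, -0.707, 0.025, 0.707]
ft_force: [0.3, 0.1, -4.5]
gripper_width: 0.132
time_s: 20.15
eef_pos: [0.5704, 0.1087, 0.0743]
tcp_rot: [0.025, -0.707, 0.025, 0.707]
ft_force: [0.5, -0.2, -3.2]
gripper_width: 0.132
```

```bash

python3 -m crank '-1 .05 0 0 0 0 0;-1 .1 0 0 0 0 0;-1 .1 0 0 0 0 0'
python3 -m crank '-1 .05 0 0 0 0 0;-1 .1 0 0 0 0 0;-1 .1 0 0 0 0 0'
```

```text
time_s: 20.45
eef_pos: [0.5705, 0.1087, 0.0735]
tcp_rot: [-0.025, 0.707, -0.025, -0.707]
ft_force: [-1.3, -0.7, -2.4]
gripper_width: 0.135
time_s: 20.75
eef_pos: [0.5706, 0.1087, 0.0735]
tcp_rot: [-0.025, 0.707, -0.025, -0.706]
ft_force: [-3.9, 0.4, 7.5]
gripper_width: 0.126
```

Contact at the expected height (+7.5 N). I release, then raise straight up.

```bash

python3 -m crank '.2 0 0 0 0 0 0;.2 0 0 0 0 0 0;.2 0 0 0 0 0 0;.2 0 0 0 0 0 0;.2 -1 0 0 0 0 0;.2 -3 0 0 0 0 0;.2 -6 0 0 0 0 0;.2 -10 0 0 0 0 0;.2 -14 0 0 0 0 0;1 -18 0 0 0 0 0'
python3 -m crank '1 -4 0 2 0 0 0;1 -8 0 4 0 0 0;1 -8 0 6 0 0 0;1 -8 0 6 0 0 0;1 -8 0 6 0 0 0'
python3 - <<'E'
from h import *
o=st()
c=cam('wrist');W=cloud(c);cv2.imwrite('pics/w10.png',c['img']);h=cv2.cvtColor(c['img'],cv2.COLOR_BGR2HSV)
for l in ['caddy','cover_knob']:
  for d in robot.spot_point(l,'wrist')[:3]: print(l,round(d['conf'],2),np.round(d['location']),ray(c,d['location'],.211 if l=='cover_knob' else .011).round(4))
y=(h[...,0]>18)&(h[...,0]<35)&(h[...,1]>110)
ex=np.array([np.cos(YAW),np.sin(YAW)]);ey=np.array([-ex[1],ex[0]]);rel=W[...,:2]-CTR;cx=rel@ex;cy=rel@ey
for s in (1,-1):
    r=y&(abs(cx+.066)<.07)&(abs(cy-s*.0485)<.048)&(W[...,2]>.045)&(W[...,2]<.062)
    t=y&(abs(cx+.066)<.07)&(abs(cy-s*.0485)<.048)&(W[...,2]>.095)
    print(s,r.sum(),np.median(W[r][:,2]).round(4),cv2.minAreaRect(np.stack([cx[r],cy[r]],1).astype(np.float32)),'tab',t.sum(),np.median(cx[t]).round(4),np.median(cy[t]).round(4),np.median(W[t][:,2]).round(4))
print(knob(1.5),delta(knob(1.5)+[0,0,.1],YAW))
E
```

```text
time_s: 21.75
eef_pos: [0.5701, 0.1087, 0.2549]
tcp_rot: [-0.025, 0.707, -0.025, -0.706]
ft_force: [-0.2, -0.3, 0.2]
gripper_width: 0.758
time_s: 22.25
eef_pos: [0.5106, 0.1128, 0.3326]
tcp_rot: [-0.025, 0.707, -0.025, -0.707]
ft_force: [-0.1, -0.2, -0.1]
gripper_width: 0.998
t 22.25 p [0.5106 0.1128 0.3326] R [[0.0, -0.07, -0.998], [-0.0, -0.998, 0.07], [-1.0, 0.0, -0.0]] F [-0.1 -0.2 -0.1] g 0.998
caddy 0.69 [142. 311.] [0.5745 0.1129 0.011 ]
cover_knob 0.87 [ 15. 389.] [0.6506 0.0546 0.211 ]
1 1541 0.0536 ((-0.06665247678756714, 0.048856545239686966), (0.08001727610826492, 0.0890418142080307), 89.9166259765625) tab 501 -0.0699 0.0483 0.114
-1 1803 0.0506 ((-0.06551189720630646, -0.04843602329492569), (0.08959712833166122, 0.08021798729896545), 0.1296507567167282) tab 549 -0.0652 -0.0463 0.1106
[0.65075895 0.05421914 0.21107595] (array([  3.9 ,   4.85, -14.34]), array([ 0.002,  0.002, -0.   ]))
```

View pics/w10.png

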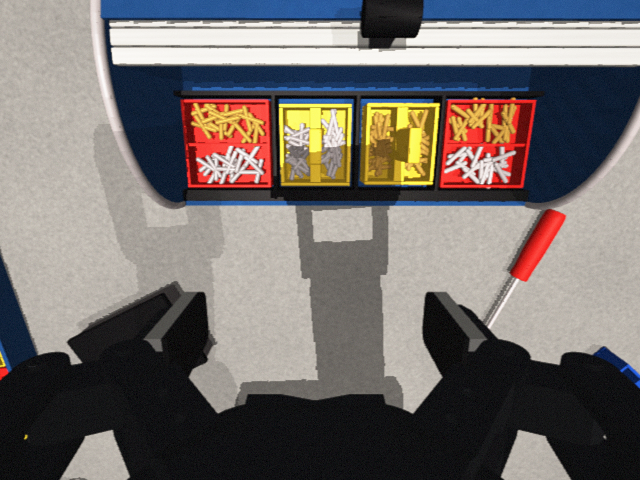

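The caddy sits level and centred in the bay at (145,315), 3 mm above the neighbour as the mat requires. The knob is at (15,390). Now I close the cover.

```bash

python3 -m crank '1 0 2 -4 0 0 0;1 1 4 -8 0 0 0;1 2 4.9 -12 0 0 0;1 3.9 4.9 -14.4 0 0 0;1 3.9 4.9 -14.4 0 0 0;1 7 4.9 -14.4 0 0 0;1 11 4.9 -14.4 0 0 0;1 13.9 4.9 -14.4 0 0 0;1 13.9 4.9 -14.4 0 0 0;1 13.9 4.9 -14.4 0 0 0'
python3 -m crank '-1 0 0 0 0 0 0;-1 0 0 0 0 0 0;-1 0 0 0 0 0 0;-1 0 0 0 0 0 0;-1 0 0 0 0 0 0;-1 0 0 0 0 0 0;-1 0 0 0 0 0 0' 40
python3 - <<'E'
from h import *
o=st(); print('err',delta(knob(1.5),YAW)); Rm=q2R(o['tcp_rot'])
for a in (1.5,1.0,.5):
  print(a)
  for q in a-np.arange(.05,.51,.05): print(round(q,2),np.round((Rm.T@(knob(q)-knob(a)))*100,2)[[0,2]])
E
```

```text
time_s: 23.4
eef_pos: [0.6511, 0.054, 0.1946]
tcp_rot: [-0.025, 0.707, -0.025, -0.706]
ft_force: [0.6, 0.2, 0.9]
gripper_width: 1.004
time_s: 24.1
eef_pos: [0.6512, 0.0538, 0.1944]
tcp_rot: [-0.025, 0.707, -0.025, -0.706]
ft_force: [-0.5, -0.5, 4.7]
gripper_width: 0.414
t 24.1 p [0.6512 0.0538 0.1944] R [[0.002, -0.07, -0.998], [-0.0, -0.998, 0.07], [-1.0, 0.0, -0.002]] F [-0.5 -0.5  4.7] g 0.414
err (array([ 0.21, -0.04,  0.05]), array([ 0.002, -0.002, -0.   ]))
1.5
1.45 [-0.07  0.86]
1.4 [-0.1   1.72]
1.35 [-0.08  2.58]
1.3 [-0.02  3.43]
1.25 [0.08 4.29]
1.2 [0.23 5.14]
1.15 [0.42 5.97]
1.1 [0.64 6.8 ]
1.05 [0.91 7.62]
1.0 [1.22 8.42]
1.0
0.95 [0.35 0.79]
0.9 [0.74 1.55]
0.85 [1.17 2.3 ]
0.8 [1.63 3.02]
0.75 [2.13 3.72]
0.7 [2.66 4.4 ]
0.65 [3.23 5.04]
0.6 [3.83 5.66]
0.55 [4.46 6.25]
0.5 [5.11 6.8 ]
0.5
0.45 [0.68 0.52]
0.4 [1.39 1.01]
0.35 [2.13 1.46]
0.3 [2.88 1.87]
0.25 [3.65 2.25]
0.2 [4.44 2.58]
0.15 [5.25 2.88]
0.1 [6.07 3.13]
0.05 [6.91 3.35]
0.0 [7.75 3.52]
```

```bash

python3 -m crank '-1 -.05 0 .85 0 0 0;-1 -.1 0 1.7 0 0 0;-1 -.1 0 2.6 0 0 0;-1 0 0 3.45 0 0 0;-1 .1 0 4.3 0 0 0;-1 .25 0 5.15 0 0 0;-1 .4 0 5.95 0 0 0;-1 .65 0 6.8 0 0 0;-1 .9 0 7.6 0 0 0;-1 1.2 0 8.4 0 0 0'
python3 -m crank '-1 .35 0 .8 0 0 0;-1 .75 0 1.55 0 0 0;-1 1.15 0 2.3 0 0 0;-1 1.65 0 3 0 0 0;-1 2.15 0 3.7 0 0 0;-1 2.65 0 4.4 0 0 0;-1 3.25 0 5.05 0 0 0;-1 3.85 0 5.65 0 0 0;-1 4.45 0 6.25 0 0 0;-1 5.1 0 6.8 0 0 0'
python3 -c "
from h import *
st();print(delta(knob(.5),YAW))"
```

```text
time_s: 25.1
eef_pos: [0.5687, 0.0597, 0.1827]
tcp_rot: [-0.025, 0.709, -0.025, -0.704]
ft_force: [5.6, 0.2, 3.2]
gripper_width: 0.417
time_s: 26.1
eef_pos: [0.4996, 0.0646, 0.1314]
tcp_rot: [-0.025, 0.708, -0.025, -0.706]
ft_force: [-0.1, 1.8, 8.1]
gripper_width: 0.417
t 26.1 p [0.4996 0.0646 0.1314] R [[0.003, -0.07, -0.998], [-0.0, -0.998, 0.07], [-1.0, -0.0, -0.003]] F [-0.1  1.8  8.1] g 0.417
(array([ 0.27, -0.05,  0.06]), array([ 0.002, -0.003,  0.   ]))
```

```bash

python3 -m crank '-1 .7 0 .5 0 0 0;-1 1.4 0 1 0 0 0;-1 2.1 0 1.45 0 0 0;-1 2.9 0 1.9 0 0 0;-1 3.65 0 2.25 0 0 0;-1 4.45 0 2.6 0 0 0;-1 5.25 0 2.9 0 0 0;-1 6.05 0 3.15 0 0 0;-1 6.9 0 3.35 0 0 0;-1 7.6 0 3.5 0 0 0'
python3 -m crank '-1 .2 0 0 0 0 0;-1 .4 0 .05 0 0 0;-1 .4 0 .05 0 0 0'
python3 -c "
from h import *
st();print(delta(knob(0),YAW))"
```

```text
time_s: 27.1
eef_pos: [0.4636, 0.0673, 0.0544]
tcp_rot: [0.025, -0.706, 0.025, 0.707]
ft_force: [-1.6, 1.1, 5.2]
gripper_width: 0.413
time_s: 27.4
eef_pos: [0.4628, 0.0673, 0.0502]
tcp_rot: [0.025, -0.706, 0.025, 0.707]
ft_force: [-4.9, 1.3, 1.3]
gripper_width: 0.418
t 27.4 p [0.4628 0.0673 0.0502] R [[-0.002, -0.07, -0.998], [0.0, -0.998, 0.07], [-1.0, -0.0, 0.002]] F [-4.9  1.3  1.3] g 0.418
(array([-0.09, -0.05, -0.12]), array([0.002, 0.002, 0.   ]))
```

```bash

python3 -m crank '-1 .2 0 0 0 0 0;-1 .4 0 0 0 0 0;-1 .4 0 0 0 0 0'
python3 -m crank '1 0 0 0 0 0 0;1 0 0 0 0 0 0;1 0 0 0 0 0 0;1 0 0 0 0 0 0;1 -4 0 0 0 0 0;1 -8 0 0 0 0 0;1 -12 0 0 0 0 0;1 -15 0 0 0 0 0;1 -15 0 4 0 0 0;1 -15 0 4 0 0 0'
python3 - <<'E'
from h import *
st()
c=cam('wrist');W=cloud(c);cv2.imwrite('pics/w11.png',c['img'])
rel=W[...,:2]-CTR;ex=np.array([np.cos(YAW),np.sin(YAW)]);ey=np.array([-ex[1],ex[0]])
cx=rel@ex;cy=rel@ey;k=(W[...,2]>.074)&(W[...,2]<.1)&(cx<-.145)&(cx>-.2)&(abs(cy)<.016)
print(k.sum(),'x',np.percentile(cx[k],[2,50,98]).round(4),'z',np.percentile(W[k][:,2],[50,98]).round(4))
for d in robot.spot_point('cover_knob','wrist')[:1]: print(d, ray(c,d['location'],.07).round(4),knob(0))
E
```

```text
time_s: 27.7
eef_pos: [0.4622, 0.0673, 0.0461]
tcp_rot: [0.025, -0.705, 0.025, 0.708]
ft_force: [-7.4, 1.5, 1.7]
gripper_width: 0.418
time_s: 28.7
eef_pos: [0.4206, 0.0704, 0.1968]
tcp_rot: [0.025, -0.706, 0.025, 0.707]
ft_force: [0.1, 0.2, -0.5]
gripper_width: 0.995
t 28.7 p [0.4206 0.0704 0.1968] R [[-0.001, -0.07, -0.998], [0.0, -0.998, 0.07], [-1.0, -0.0, 0.001]] F [ 0.1  0.2 -0.5] g 0.995
1847 x [-0.1797 -0.165  -0.1483] z [0.0825 0.0855]
{'location': [167.7, 313.9], 'conf': 0.73} [0.4662 0.0679 0.07  ] [0.46405095 0.0676854  0.06986191]
```

View pics/w11.png

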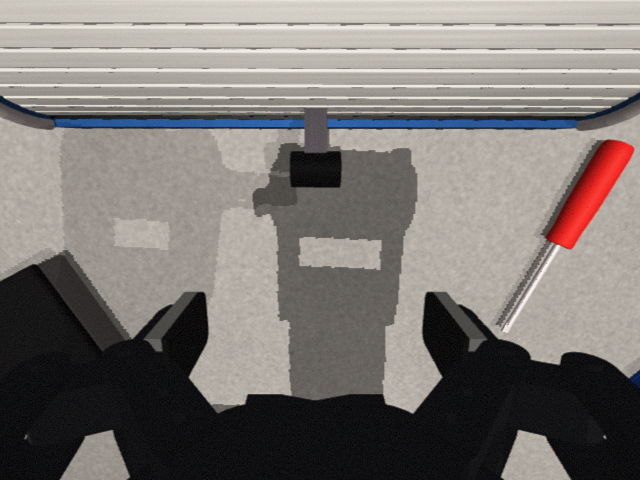

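The wrist view shows the cover down to the blue sill, with the knob at (168,315). The grip slid on the knob near the end stop, so I'll press the knob's top lightly with shut fingers to confirm it is fully shut.

```bash

python3 -m crank '-1 0 0 0 0 0 0;-1 0 0 0 0 0 0;-1 2 .2 -2 0 0 0;-1 4 .2 -4.4 0 0 0;-1 7 .2 -4.4 0 0 0;-1 9 .2 -4.4 0 0 0;-1 10 .2 -4.4 0 0 0;-1 10.4 .2 -4.4 0 0 0;-1 10.8 .2 -4.4 0 0 0;-1 10.8 .2 -4.4 0 0 0' 30
python3 -m crank '-1 .2 0 0 0 0 0;-1 .3 0 0 0 0 0;-1 .4 0 0 0 0 0;-1 .4 0 0 0 0 0'
```

```text
time_s: 29.8
eef_pos: [0.468, 0.0647, 0.0887]
tcp_rot: [-0.025, 0.707, -0.025, -0.706]
ft_force: [-1.2, 0.3, 0.8]
gripper_width: -0.001
time_s: 30.2
eef_pos: [0.4676, 0.0648, 0.0845]
tcp_rot: [0.025, -0.707, 0.025, 0.707]
ft_force: [-0.6, 0.6, 0.7]
gripper_width: 0.001
```

```bash

python3 -m crank '-1 .1 0 0 0 0 0;-1 .2 0 0 0 0 0;-1 .2 0 0 0 0 0'
python3 -m crank '-1 .1 0 0 0 0 0;-1 .2 0 0 0 0 0;-1 .2 0 0 0 0 0'
```

```text
time_s: 30.5
eef_pos: [0.4676, 0.0648, 0.0828]
tcp_rot: [-0.025, 0.707, -0.025, -0.707]
ft_force: [-3.4, 0.3, 6.6]
gripper_width: -0.001
time_s: 30.8
eef_pos: [0.4677, 0.0648, 0.0824]
tcp_rot: [-0.025, 0.707, -0.025, -0.706]
ft_force: [-8.5, -0.3, 27.5]
gripper_width: 0.001
```

The knob's top is solid at 82.5 mm (82.9 expected when shut), so the cover is against its end stop. I retreat, take one last look and hand in.

```bash

python3 -m crank '-1 -3 0 0 0 0 0;-1 -7 0 0 0 0 0;-1 -11 0 2 0 0 0;-1 -15 3 5 0 0 0;-1 -18 7 6 0 0 0;-1 -20 11 7 0 0 0;-1 -20 15 7 0 0 0;-1 -20 19 7 0 0 0;-1 -20 20 7 0 0 0;-1 -20 20 7 0 0 0'
python3 - <<'E'
from h import *
st(); c=cam('top');cv2.imwrite('pics/t12.png',c['img'])
for l,z in [('cover_knob',.07),('screwdriver',0),('anchor_box',0),('spray',0),('caddy',0)]:
  for d in robot.spot_point(l,'top')[:2]: print(l,round(d['conf'],2),np.round(d['location']),ray(c,d['location'],z).round(3))
E
```

```text
time_s: 31.8
eef_pos: [0.3837, -0.1308, 0.2802]
tcp_rot: [0.026, -0.707, 0.026, 0.707]
ft_force: [-0.2, 0.6, 0.3]
gripper_width: -0.0
t 31.8 p [ 0.3837 -0.1308  0.2802] R [[-0.0, -0.073, -0.997], [0.0, -0.997, 0.073], [-1.0, -0.0, 0.0]] F [-0.2  0.6  0.3] g -0.0
cover_knob 0.95 [243. 284.] [0.461 0.064 0.07 ]
anchor_box 0.63 [305. 155.] [0.316 0.365 0.   ]
spray 0.85 [148. 455.] [ 0.694 -0.339  0.   ]
caddy 0.8 [362. 436.] [ 0.189 -0.287  0.   ]
```

View pics/t12.png

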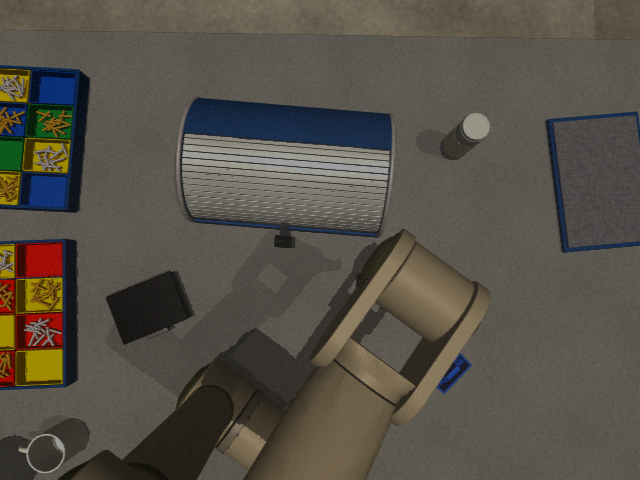

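The top view shows the cover shut with its knob at (240,284), the yellow caddy gone from the bench, and the box, can and blue caddy where they were. The arm is clear of the case.

```bash
python3 -c "
from h import *
print(robot.finish_job())"
```

```text
the job is handed in; nothing more can be done
None
```

The job is done and handed in at about 32 s of the 72 s allowed. I rolled the cover back, set the yellow caddy on the mat in the empty bay, and rolled the cover shut again.

- **Cover open:** the knob was seen within about 1 mm of its fully open position. The grip slid on it at the end, so no clear stop force was felt there.
- **Caddy:** it stayed upright, with about 11 N between first contact and release. It sits within about 1 mm of the bay centre and square to it, with its rim 3 mm above the neighbour's, as the mat requires.
- **Cover shut:** the grip slid at this end too, so I pressed lightly on the knob from above. It was solid at 82.5 mm, against 82.9 mm expected when shut, with a peak of about 27 N on the fingertips.
- **Other things:** the box, spray can and blue caddy were unchanged in the last top view. The arm hid the screwdriver in that view; it was last seen in the wrist picture taken after closing the cover and appeared undisturbed, though I did not re-measure it.

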